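Plug the planter reservoir and tighten it snug

ROBOT

A 6-joint arm with a two-finger parallel gripper is mounted at the origin on the work surface. World frame = base frame: x ahead of the robot, y to its left, z up, the work surface at z = 0. Lengths are in m, angles in rad, forces in N, time in s.
With the tool pointing down it reaches from about 0.35 to 0.95 m from the base axis. Payload 17.4 kg.
Tool frame: the origin (TCP) lies at the very end of the fingers, on their centre line; the grasp point (between the pads) lies 19 mm behind it (bot.hold_point_z is the distance from the TCP to the grasp point, in m); z points along the fingers, x is the direction in which the jaws open and shut, and the axes are right-handed (so a half turn about z gives the same grasp; the last joint's range is limited). The gripper opens to 93 mm and grips with 3 to 60 N. Pads are 15 mm wide; open, the fingers measure 128 mm over their backs; the gripper's body (75 mm by 188 mm) begins 65 mm behind the grasp point.
Start: joints at [1.214, 0.116, 1.442, -0, 1.584, -0.038], TCP at [0.212, 0.641, 0.219] pointing down, gripper open.
Joint ranges: [-2.83, 2.83], [-0.83, 2.19], [0.07, 2.5], [-1.14, 4.28], [0.01, 3], [-2.97, 2.97]. Speed limits (rad/s): [1.89, 1.89, 2.22, 3.14, 3.14, 3.14].

INTERFACE

Orientations are given as a unit quaternion [w, x, y, z].
In Python, from station import bot, kinematics, viewer, ticket gives the robot as it stands. Calls block until the motion is done:
- bot.goto(position, orientation): joint-space move of the TCP to a pose.
- bot.move_l(position, speed=0.15, orientation=None): straight line of the TCP; orientation=None keeps the orientation; speed is the mean speed in m/s.
- bot.goto_joints(angles): joint-space move.
- bot.gripper_to(opening, newtons=None): finger opening in m; newtons is the grip in N (None keeps the last); returns when the fingers have stopped.
- bot.dwell(seconds).
- kinematics.solve_ik(position, orientation): joint angles nearest the present ones, or None.
- viewer.grab_frame(name): name is "side" or "top" or "wrist"; returns a dict with "img" (480x640x3 uint8, red, green, blue), "range_z" (480x640 float32, m along the optical axis (not along the pixel's ray), 0 where there is no reading), "mtx" (3x3 intrinsics, pixels), "camera_from_world" (4x4, takes a point from world to camera coordinates). Camera axes: x right, y down, z forward; pixel columns grow to the right and rows downward; lengths in m; the calibration is good to about 2 mm. A picture is of the moment at which its call begins.
A pose or a line that the arm cannot do raises bot.Unreachable and nothing moves.
- ticket.job_done(): hands the job in, once; it reports no verdict.
Readings, each from a call of its own:
- bot.read_t(): time.
- bot.read_joint_positions(): joint angles.
- bot.read_joint_velocities(): joint speeds.
- bot.read_joint_efforts(): joint torques, N m.
- bot.read_tcp_pos(): TCP position.
- bot.read_eef_rot(): TCP orientation.
- bot.read_contact_force(): force on the tool from outside, world axes, zero at the start.
- bot.read_torque(): the same for the moment, N m.
- bot.read_opening(): finger opening in m.
Only numpy, scipy, OpenCV 4.12 (cv2) and the standard library are available. Lean on these libraries where they do the work, as an engineer would, in place of code of your own. Each camera call takes 0.05 s, during which the arm holds its last target. There are 200 camera calls.

TASK

The white planter reservoir on the rooftop shelf needs closing: take the grey tapered plug out of its plywood stand, set it down into the reservoir's raised neck with its two lugs going through the two gaps in the thread, and turn it clockwise (seen from above) until it goes snug, firm but not overtightened, since forcing it would crack the neck. How far it has to be turned differs every time, so judge by the feel of the turning resistance. Then let go of it and leave the wooden bowl and the ball's dish where they are.

Things in the scene. Friction and masses are not known exactly. Their poses are not given: they have to be found in the camera images.
- plug_head (a point): Centre of the grey plug's block head, the part to grip: 44 mm long (its x), 28 mm wide (its y; grip across these faces), 36 mm tall, so 18 mm above and below this point. z up along the plug, which is 76 mm tall, about 100 g, loose. Its nose end is 58 mm below this point. The head has a rubber core: it twists on the shank by 0.2 rad per N m.
- plug: The same plug; origin at its nose end, z up, x along the long side of the head. Under the head a round shank, 22 mm across, 40 mm long; its last 7 mm taper at 45 degrees to 8 mm across. Two round lugs, 5 mm thick, stand out along +x and -x, tips 17.5 mm from the axis, centres 18 mm above the nose. Half a turn about z gives the same plug.
- plug_nose (a point): Centre of the plug's flat nose end, its lowest point; axes as the plug.
- holder: Plywood stand, fixed, 60 x 60 mm, 36 mm high; origin under its centre. Four corner posts with a cross-shaped slot between; the plug stands upright in the middle, nose on the 8 mm floor, head 12 mm clear above the posts, its x within 0.15 rad of the stand's x. Lift it straight up 40 mm to clear.
- tank: White plastic planter reservoir, fixed, 170 (x) x 200 (y) x 50 mm high; origin under its centre. A round neck rises from its top; neck axis at x = -30, y = +20 mm in this frame.
- neck (a point): Centre of the neck's mouth, level with its rim, 86 mm above the table; axes as the reservoir. Neck: upright tube, 52 mm outside, 38 mm inside, 36 mm high. The set-in plug rests on a rubber taper seat, its nose 28 to 34 mm below the rim (differs each time), the head's underside 6 to 12 mm above the rim.
- neck_gap (a point): At rim level above one of the two gaps in the thread, 16 mm from the neck's axis along the neck's +x; the other gap is opposite (-x). A rib outside the neck marks each. Gaps span 60 degrees. The plug goes in upright with its lugs over the gaps (plug x along neck x, either way round, within 0.3 rad).
- thread (a point): On the neck's axis, 12 mm below the rim, in the middle of two 120 degree thread ramps (13 to 19 mm from the axis, falling 5 mm per rad clockwise). Turned clockwise the lugs run free under them (below 0.1 N m) until they bear, 0.7 to 1.9 rad past the gap's centre.
- neck_foot (a point): On the neck's axis at the neck's foot, level with the reservoir's top. Feel of tightening: once the lugs bear, the turning moment on the head rises, unevenly, by 1 to 2 N m per rad and the plug is drawn down 1 to 2 mm. Snug is about 0.25 to 0.45 N m; beyond about 0.55 N m the neck is overstrained. The plug stays put when let go, and may be let go and gripped again at any time.
- bowl: Bystander: wooden bowl, 90 mm across, 40 mm high, with a green glass marble in it, loose; origin under its centre. Leave alone.
- dish: Bystander: dark square wooden dish, 70 mm wide, 22 mm high, holding a pink ball 48 mm across, loose; origin under its centre. Leave alone.
Not all that is in view belongs to the job. What is shaped like the plug but purple is not meant.

How it is judged:
By the outcome, as a careful person would: the job done as asked, in the order asked, and still so for the second after the job is handed in, with the robot touching nothing.
It also fails if it takes over 67 s, if anything falls off the work surface, if the arm or the gripper's body presses on something with over 40 N, if the wrist force passes 120 N, or if a joint passes its speed limit or range.

## Working session

There is one attempt and no reset: what is moved stays moved. The work goes in short steps, each a Python script; the robot and the scene stay as the last script left them, time stands still between calls to the robot, and variables do not carry over. Pictures are saved under pics/ and viewed, about 8 in all and at most 12, crops included, and the job is handed in when it is done.

```bash
ls; mkdir -p pics; python3 - <<'E'
from station import bot, viewer
import cv2, numpy as np, pickle
F={n:viewer.grab_frame(n) for n in("top","side")}
pickle.dump(F,open("f0.pkl","wb"))
for n in F: cv2.imwrite(f"pics/{n}0.png",F[n]["img"][...,::-1])
print(bot.read_t(),bot.read_eef_rot(),bot.read_contact_force(),bot.read_torque())
E
```

```text
pics
0.1 [ 2.56536229e-04  8.10389372e-01  5.85891484e-01 -4.11224333e-04] [ 0.02591756 -0.93414527 -0.52889435] [-0.05532641  0.01256431  0.0410121 ]
```

View pics/top0.png

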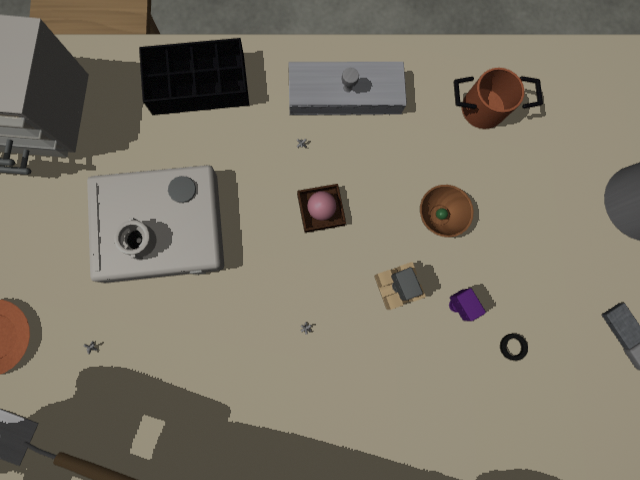

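View pics/side0.png

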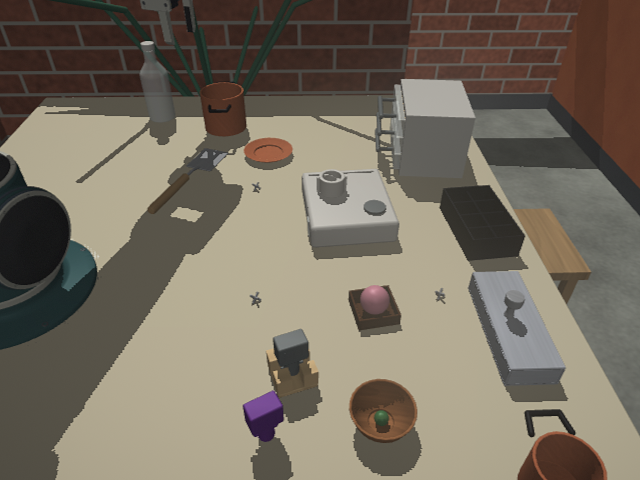

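Top view: the grey block head in the tan plywood stand is at (408,284). Lookalikes are the purple plug (468,304), the grey cap on the tank (182,190) and the grey knob on a tray (350,76). I choose (408,284). The tank neck is at (134,238), the bowl at (446,211) and the dish at (322,207).

```bash
cat > h.py <<'E'
import numpy as np, cv2
def cloud(f):
    z=f["range_z"]; v,u=np.mgrid[:480,:640]; K=f["mtx"]
    p=np.stack([(u-K[0,2])/K[0,0]*z,(v-K[1,2])/K[1,1]*z,z,np.ones_like(z)],-1)
    w=(p@np.linalg.inv(f["camera_from_world"]).T)[...,:3]; w[z==0]=np.nan
    return w
def rect(p):
    (c,s,a)=cv2.minAreaRect((p[:,:2]*1000).astype(np.float32)); return np.round(c,1),np.round(s,1),round(a,1)
E
python3 - <<'E'
from h import *; import pickle
F=pickle.load(open("f0.pkl","rb"))
f=F["top"]; w=cloud(f)
c=-f["camera_from_world"][:3,:3].T@f["camera_from_world"][:3,3];print("cam",c)
def box(u0,u1,v0,v1,z0,z1,f=f,w=w):
    s=np.zeros((480,640),bool); s[v0:v1,u0:u1]=1
    s&=(w[...,2]>z0)&(w[...,2]<z1); return w[s]
for n,b in dict(head=(385,430,260,310,.077,.095),stand=(370,435,255,315,.028,.045),tank=(80,230,155,290,.042,.06),rim=(110,160,215,262,.079,.095),bowl=(415,480,180,240,.03,.05),dish=(295,350,180,235,.012,.03),purple=(445,490,285,325,.05,.2)).items():
    p=box(*b); print(n,len(p),rect(p),"zmed",np.round(np.median(p[:,2]),4),"circ",cv2.minEnclosingCircle((p[:,:2]*1000).astype(np.float32)))
for uv in [(320,240),(340,240),(320,260)]: print(uv,w[uv[1],uv[0]])
img=f["img"]
a=cv2.resize(img[215:262,108:162],None,fx=8,fy=8,interpolation=2); b=cv2.resize(img[258:318,368:432],None,fx=6,fy=6,interpolation=2)
h=max(a.shape[0],b.shape[0]); P=lambda x:cv2.copyMakeBorder(x,0,h-x.shape[0],0,0,0)
o=np.hstack([P(a),P(b)]);o=o[:600,:]; print(o.shape); o=cv2.resize(o,None,fx=.95,fy=.95)
cv2.imwrite("pics/crop1.png",o[...,::-1])
E
```

```text
cam [ 0.44522631 -0.02118725  0.7312967 ]
head 565 (array([ 482.3, -192. ]), array([43.6, 28.9]), 21.3) zmed 0.0833 circ ((481.828125, -191.45883178710938), 24.07123374938965)
stand 535 (array([ 482.3, -192.3]), array([59.9, 60.9]), 17.4) zmed 0.0356 circ ((482.52716064453125, -192.36671447753906), 42.05006408691406)
tank 12427 (array([590.3, 197.7]), array([172.5, 199.8]), 5.0) zmed 0.0498 circ ((591.4601440429688, 197.3520965576172), 127.03185272216797)
rim 633 (array([560.3, 215.4]), array([51.3, 51.1]), 42.9) zmed 0.0848 circ ((560.25, 215.34835815429688), 29.717226028442383)
bowl 654 (array([ 601.9, -273.3]), array([87.2, 88.5]), 43.3) zmed 0.038 circ ((602.1442260742188, -273.2850036621094), 44.858150482177734)
dish 515 (array([616.5, -69.6]), array([70.9, 70.3]), 9.0) zmed 0.0209 circ ((615.8084106445312, -69.78203582763672), 48.314170837402344)
purple 712 (array([ 448.9, -285.7]), array([44.2, 28.9]), 26.7) zmed 0.0748 circ ((448.6541442871094, -285.97906494140625), 24.662710189819336)
(320, 240) [ 0.56361835 -0.06722903  0.00177983]
(340, 240) [ 0.56342271 -0.10139931 -0.00145272]
(320, 260) [ 0.53013344 -0.06639823 -0.00166957]
(376, 816, 3)
```

View pics/crop1.png

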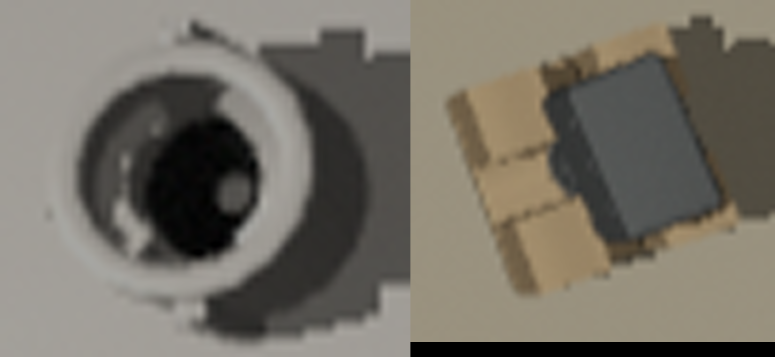

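The crop confirms it: grey head over the stand, shank visible. It also shows the neck with ribs at the top and bottom, i.e. along world ±x, which agrees with a tank yaw of about 5°. Next I look from close by with the wrist camera, over the neck first and then over the plug.

```bash
cat >> h.py <<'E'
def q(deg):
    a=np.radians(deg)/2; return [0,np.cos(a),np.sin(a),0]
E
python3 - <<'E'
from h import *; import pickle
from station import bot, viewer
F={}
for n,p,th in (("neck",[.5595,.2152,.26],95),("plug",[.4823,-.192,.22],111.3)):
    bot.goto(p,q(th)); bot.dwell(.2); F[n]=viewer.grab_frame("wrist")
    f=F[n]; w=cloud(f); z=w[...,2]
    print(n,bot.read_t(),bot.read_joint_positions().round(2) if hasattr(bot.read_joint_positions(),'round') else bot.read_joint_positions(),bot.read_tcp_pos(),bot.read_contact_force(),bot.read_torque())
    r=.05; d=np.hypot(w[...,0]-p[0],w[...,1]-p[1])<r
    for zz in ((.08,.092),) if n=="neck" else ((.078,.092),(.03,.042)):
        s=w[d&(z>zz[0])&(z<zz[1])]; 
        if len(s)>20: print(zz,len(s),rect(s),np.median(s[:,2]),cv2.minEnclosingCircle((s[:,:2]*1000).astype(np.float32)))
pickle.dump(F,open("f1.pkl","wb"))
cv2.imwrite("pics/w1.png",cv2.resize(np.hstack([F["neck"]["img"],F["plug"]["img"]]),(800,300))[...,::-1])
E
```

```text
neck 2.3417 [ 0.33 -0.06  1.55  0.    1.65 -1.33] [0.55936039 0.21563492 0.25995523] [0.81255009 0.11879445 1.10748696] [ 0.04554129 -0.0130984   0.04614894]
(0.08, 0.092) 1244 (array([560.7, 216.1]), array([51. , 51.2]), 55.1) 0.08454034470599961 ((560.513427734375, 215.83395385742188), 29.639883041381836)
plug 4.1333 [-0.43 -0.23  1.77  0.    1.6  -2.37] [ 0.4825736  -0.19155704  0.22002748] [-0.55165926  0.55466394  0.5169283 ] [0.04099111 0.00453551 0.04266765]
(0.078, 0.092) 1613 (array([ 482.5, -192.2]), array([43.3, 28.5]), 20.4) 0.08280250703730452 ((482.8599853515625, -192.28378295898438), 24.559524536132812)
(0.03, 0.042) 1472 (array([ 483. , -192.2]), array([60.2, 60. ]), 17.5) 0.03497289104649001 ((483.1646728515625, -192.2495880126953), 41.94547653198242)
```

View pics/w1.png

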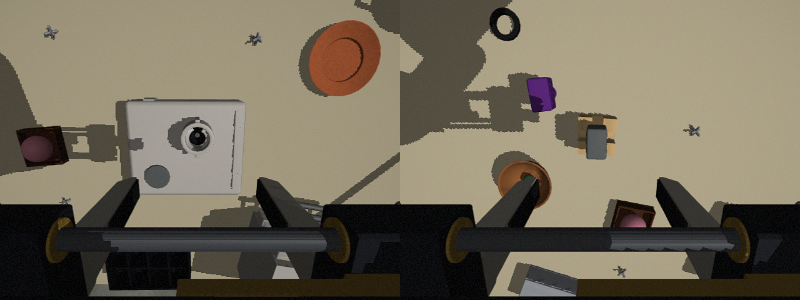

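Wrist view: tank and neck at left (197,138), plug in its stand at right (597,142). The wrist and top cameras agree within 1 mm: neck about (560.5,215.8), plug about (482.4,-192.1), yaw about 20.8°. Next I grasp and lift.

```bash
python3 - <<'E'
from h import *; import pickle
from station import bot, viewer
def st(n): print(n,round(bot.read_t(),2),np.round(bot.read_tcp_pos(),4),round(bot.read_opening(),4),np.round(bot.read_contact_force(),2),np.round(bot.read_torque(),3))
bot.gripper_to(.06)
bot.goto([.4824,-.1921,.12],q(110.8)); bot.move_l([.4824,-.1921,.05],.1); st("down")
bot.gripper_to(.0,40); bot.dwell(.1); st("grip")
bot.move_l([.4824,-.1921,.115],.1); st("up")
bot.move_l([.4824,-.1921,.2],.2)
bot.goto([.5605,.2158,.16],q(95)); bot.dwell(.3); st("above neck")
pickle.dump({n:viewer.grab_frame(n) for n in("top","side","wrist")},open("f2.pkl","wb"))
F=pickle.load(open("f2.pkl","rb"))
for n in F:
    f=F[n];T=f["camera_from_world"];
    for P in([.5605,.2158,.118],[.5605,.2158,.086]):
        c=T[:3,:3]@P+T[:3,3]; u=f["mtx"]@c; print(n,(u/u[2])[:2].round())
f=F["side"];P=T=None
T=f["camera_from_world"];c=f["mtx"]@(T[:3,:3]@[.5605,.2158,.11]+T[:3,3]);u,v=(c/c[2])[:2].astype(int)
cr=f["img"][v-50:v+50,u-60:u+60]
o=np.hstack([cv2.resize(cr,(600,500),interpolation=2),np.zeros((500,1,3),np.uint8)])
cv2.imwrite("pics/s2.png",o[...,::-1])
E
```

```text
down 6.2 [ 0.4828 -0.1922  0.0507] 0.0599 [-0.21 -0.62  0.97] [0.094 0.015 0.007]
grip 6.92 [ 0.4824 -0.1921  0.0501] 0.0281 [0.25 0.21 2.06] [0.044 0.085 0.034]
up 7.72 [ 0.4821 -0.192   0.1144] 0.0276 [ 0.3   1.04 -2.41] [ 0.059 -0.031  0.007]
above neck 10.13 [0.5607 0.2153 0.1601] 0.028 [ 0.29  0.2  -0.7 ] [0.053 0.048 0.021]
top [123. 233.]
top [131. 237.]
side [332. 162.]
side [331. 176.]
wrist [315. 271.]
wrist [316. 254.]
```

View pics/s2.png

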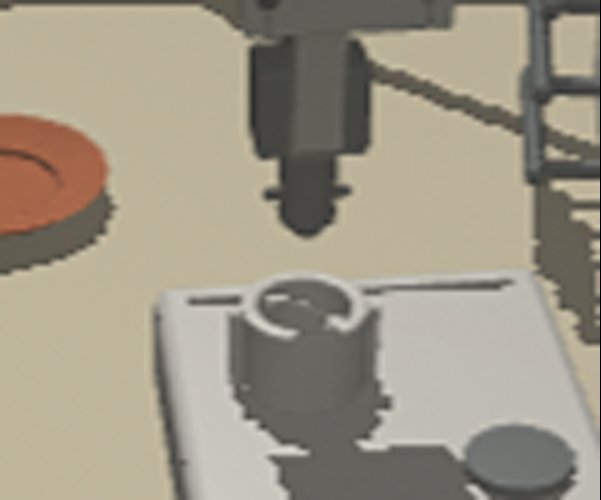

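The side crop shows the plug upright in the jaws, lugs at (270,193) and (345,190), over the neck mouth at (305,300). The ribs at left and right line up with the lugs. I go down in guarded steps.

```bash
python3 - <<'E'
from h import *
from station import bot
x,y=.5605,.2158
bot.move_l([x,y,.130],.1); bot.dwell(.15)
m=lambda n=4:(np.mean([(np.r_[bot.read_contact_force(),bot.read_torque()],bot.dwell(.02))[0] for _ in range(n)],0))
b=m(); print("base",b.round(3))
z=.130
while z>.090:
    z-=.002; bot.move_l([x,y,z],.04); bot.dwell(.04); r=m(2)-b
    print(round(z,4),np.round(bot.read_tcp_pos(),4),r.round(2))
    if r[2]>6 or np.hypot(*r[:2])>8: break
print(bot.read_t())
E
```

```text
base [-0.24  -0.303 -0.957  0.004 -0.006  0.004]
0.128 [0.5605 0.2158 0.128 ] [ 0.09  0.52  0.25 -0.    0.    0.  ]
0.126 [0.5605 0.2158 0.126 ] [ 0.8   0.58 -0.04  0.04 -0.03  0.01]
0.124 [0.5605 0.2158 0.1239] [ 0.27  0.19 -0.93  0.05  0.02 -0.  ]
0.122 [0.5605 0.2158 0.122 ] [ 0.64  0.49  0.4   0.03  0.04 -0.02]
0.12 [0.5605 0.2158 0.1199] [ 0.5   0.2  -0.07  0.03  0.02 -0.03]
0.118 [0.5605 0.2158 0.118 ] [ 0.37  0.76  0.39  0.06  0.01 -0.02]
0.116 [0.5605 0.2158 0.1159] [-0.3   0.96 -0.56 -0.   -0.   -0.01]
0.114 [0.5605 0.2158 0.1139] [ 0.34  0.18  0.12  0.03  0.03 -0.01]
0.112 [0.5605 0.2158 0.1119] [ 0.24  0.26  0.09  0.04  0.03 -0.01]
0.11 [0.5605 0.2158 0.11  ] [0.51 0.96 0.28 0.03 0.01 0.03]
0.108 [0.5605 0.2158 0.1079] [ 0.81  0.64  0.16 -0.    0.03  0.02]
0.106 [0.5605 0.2158 0.106 ] [ 0.19  0.19 -0.49  0.04  0.02 -0.  ]
0.104 [0.5605 0.2158 0.1039] [ 0.9   0.59 -0.36  0.06  0.03  0.01]
0.102 [0.5605 0.2158 0.102 ] [ 0.33 -0.03  0.47  0.01 -0.04  0.  ]
0.1 [0.5605 0.2158 0.0999] [ 0.47  0.88 -0.43  0.02  0.05 -0.  ]
0.098 [0.5605 0.2158 0.098 ] [ 0.63  0.74  0.7   0.    0.01 -0.01]
0.096 [0.5608 0.2156 0.0969] [-2.13 -2.28  7.8  -0.55  0.47 -0.01]
16.475
```

Seated at TCP z≈0.0965, so the nose is about 31.5 mm below the rim, with no snag on the way down. I turn clockwise now, guarded by torque.

```bash
cat > turn.py <<'E'
from h import *
from station import bot
x,y=.5605,.2158
def m(n=5): return np.mean([(np.r_[bot.read_contact_force(),bot.read_torque()],bot.dwell(.015))[0] for _ in range(n)],0)
b=np.array([-.1,0,-.9,.02,0,.0])
def turn(th,z,end,goal=.33,tmax=50):
    while th>end and bot.read_t()<tmax:
        r=m(5)-b; t=r[5]
        if t>.12: r=(r+m(6)-b)/2; t=r[5]
        print(round(bot.read_t(),2),"th",round(th,1),"z",round(z,4),r.round(2),flush=True)
        if t>=goal or np.abs(r[:3]).max()>30: break
        th-= np.degrees(.08 if t<.07 else .04 if t<.2 else .02)
        if r[2]<-4: z-=.0005
        if r[2]>6: z+=.0005
        bot.goto([x,y,z],q(th)); bot.dwell(.05)
    return th,z
E
python3 - <<'E'
from turn import *
print(turn(95,.0966,95-150))
print(bot.read_joint_positions(),bot.read_opening())
E
```

```text
16.56 th 95 z 0.0966 [-1.78 -2.57  8.37 -0.55  0.45 -0.  ]
16.94 th 90.4 z 0.0971 [ 0.57 -0.76  3.05 -0.15 -0.06  0.01]
17.32 th 85.8 z 0.0971 [-0.   -1.75  2.38 -0.39 -0.03 -0.02]
17.71 th 81.2 z 0.0971 [ 0.25 -2.52  2.31 -0.58 -0.07 -0.  ]
18.09 th 76.7 z 0.0971 [ 0.05 -3.05  2.07 -0.62 -0.05 -0.03]
18.48 th 72.1 z 0.0971 [ 0.17 -2.56  2.12 -0.57 -0.04 -0.03]
18.86 th 67.5 z 0.0971 [ 0.44 -1.96  1.56 -0.5  -0.06  0.01]
19.24 th 62.9 z 0.0971 [ 0.54 -2.04  1.49 -0.41 -0.09 -0.  ]
19.62 th 58.3 z 0.0971 [ 0.82 -1.31  1.5  -0.3  -0.16 -0.02]
20.01 th 53.7 z 0.0971 [ 0.83 -1.52  1.39 -0.29 -0.13  0.  ]
20.39 th 49.2 z 0.0971 [ 1.03 -0.68  1.02 -0.25 -0.2   0.  ]
20.77 th 44.6 z 0.0971 [ 1.07 -0.65  0.65 -0.18 -0.16 -0.01]
21.16 th 40.0 z 0.0971 [ 0.45 -0.73  0.86 -0.21 -0.17  0.02]
21.54 th 35.4 z 0.0971 [ 1.1  -0.55  1.2  -0.25 -0.19  0.  ]
21.93 th 30.8 z 0.0971 [ 1.5  -1.02  1.07 -0.25 -0.24  0.  ]
22.31 th 26.2 z 0.0971 [ 1.07 -0.75  1.09 -0.23 -0.25 -0.  ]
22.69 th 21.7 z 0.0971 [ 2.98 -0.52  0.2  -0.19 -0.54  0.02]
23.07 th 17.1 z 0.0971 [ 5.25 -0.3  -2.77 -0.14 -1.06  0.05]
23.46 th 12.5 z 0.0971 [ 6.64 -1.08 -4.06 -0.25 -1.3   0.03]
23.84 th 7.9 z 0.0966 [ 7.77 -0.87 -3.59 -0.29 -1.62  0.09]
24.32 th 5.6 z 0.0966 [ 8.17 -0.96 -4.   -0.27 -1.7   0.2 ]
24.81 th 3.3 z 0.0966 [ 9.1  -0.91 -4.87 -0.24 -1.86  0.28]
25.29 th 2.2 z 0.0961 [ 7.6  -1.54 -1.42 -0.35 -1.56  0.28]
25.77 th 1.0 z 0.0961 [ 7.92 -1.36 -1.46 -0.34 -1.58  0.34]
(np.float64(1.0349215985449625), 0.0961)
[ 3.24859893e-01  1.49621276e-02  1.74830153e+00 -5.67619092e-04
  1.37694848e+00  3.03693298e-01] 0.02773780657760416
```

Torque rose at about 1.5 rad past the gap and reads 0.34 N m, but there is 8 N of sideways force on the tool, so it sits slightly off the neck axis. I relieve that and read the torque again.

```bash
python3 - <<'E'
from turn import *
th,z=1.03,.0961; X,Y=x,y
for i in range(6):
    r=m(10)-b; print(round(bot.read_t(),2),round(X,4),round(Y,4),r.round(3),np.round(bot.read_tcp_pos(),4))
    if abs(r[0])<2 or r[5]>.45: break
    X+=.0004*np.sign(r[0]); bot.goto([X,Y,z],q(th)); bot.dwell(.1)
E
```

```text
25.94 0.5605 0.2158 [ 7.854 -1.353 -1.486 -0.365 -1.568  0.344] [0.561  0.2157 0.0963]
26.46 0.5609 0.2158 [ 5.477 -1.564  0.028 -0.414 -1.101  0.339] [0.5612 0.2157 0.0963]
26.98 0.5613 0.2158 [ 1.715 -2.531  3.471 -0.618 -0.261  0.349] [0.5613 0.2158 0.0962]
```

With the side force relieved (1.7 N), the torque is 0.35 N m, mid-snug. I let go, retreat straight up and look.

```bash
python3 - <<'E'
from turn import *; import pickle
from station import viewer
bot.gripper_to(.06); bot.dwell(.1); print(m(4).round(2),bot.read_opening())
bot.move_l([.5613,.2158,.16],.1); bot.move_l([.5613,.2158,.27],.2)
bot.dwell(.2); print(bot.read_t(),m(4).round(2))
F={"wrist":viewer.grab_frame("wrist")}
w=cloud(F["wrist"]); d=np.hypot(w[...,0]-x,w[...,1]-y)<.045
s=w[d&(w[...,2]>.105)&(w[...,2]<.15)]; print("head",len(s),rect(s),np.median(s[:,2]))
bot.goto([.40,.35,.30],q(60)); bot.dwell(.2)
for n in("top","side"): F[n]=viewer.grab_frame(n)
w=cloud(F["top"]); d=np.hypot(w[...,0]-x,w[...,1]-y)<.045
s=w[d&(w[...,2]>.105)&(w[...,2]<.15)]; print("head top",len(s),rect(s),np.median(s[:,2]))
for n,b_ in dict(bowl=(415,480,180,240,.03,.05),dish=(295,350,180,235,.012,.03)).items():
    u0,u1,v0,v1,a,c=b_; p=w[v0:v1,u0:u1]; p=p[(p[...,2]>a)&(p[...,2]<c)]; print(n,rect(p))
i=F["side"]["img"]; cv2.imwrite("pics/end.png",np.hstack([cv2.resize(i[140:260,280:420],(420,360),interpolation=2),cv2.resize(F["wrist"]["img"][100:340,200:440],(360,360))])[...,::-1])
print(bot.read_t())
E
```

```text
[ 0.35  0.11 -0.05 -0.04  0.08 -0.01] 0.060056018439715815
29.5583 [-0.03 -0.41  0.03 -0.06  0.06  0.02]
head 1725 (array([561.3, 216.2]), array([29.5, 44.4]), 6.1) 0.12885671158897682
head top 837 (array([560.1, 215.4]), array([29.4, 44.9]), 5.6) 0.1294060518492307
bowl (array([ 601.5, -272.9]), array([87.2, 88.4]), 43.4)
dish (array([616.2, -69.6]), array([70.3, 70.1]), 9.2)
30.8333
```

View pics/end.png

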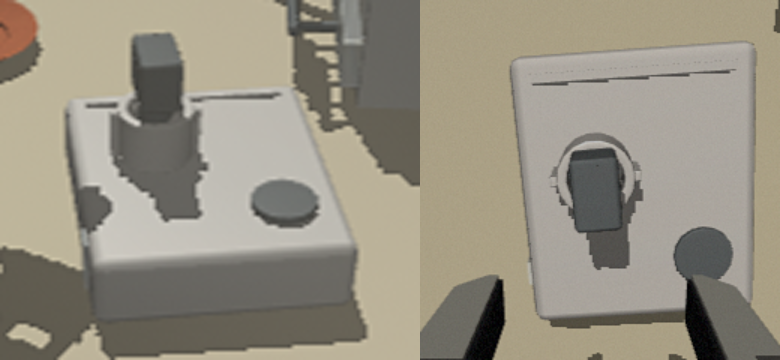

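The plug stands upright in the neck at (157,75) in the left crop. The head relaxed by about 0.08 rad when let go, which matches 0.2 rad/N m at 0.35 N m, so the grip did not slip. I hand it in.

```bash
python3 -c "
from station import ticket
print(ticket.job_done())"
```

```text
the job is handed in; nothing more can be done
None
```

I took the grey plug from its plywood stand and set it into the reservoir's neck with its lugs through the gaps. I then turned it clockwise about 1.64 rad until it went snug, let go and moved the arm clear. The job was handed in at about 31 s of the 67 s allowed.

- **Tightness:** the final turning moment was about 0.35 N m. After release the head sprang back about 0.08 rad, roughly the 0.07 rad expected at that moment, so the grip had not slipped.
- **Position:** the plug is upright and centred in the neck to within about 1 mm. Its head top is at about 0.129 m, which fits it sitting on the seat.
- **Bystanders:** the bowl and the dish measure within 0.6 mm of where they started, which is within measuring error.
- **One disagreement:** while turning, a sideways force of about 8–9 N showed the tool was about 0.8 mm off the neck's axis. I shifted the tool until it fell below 2 N before taking the final reading, and the moment stayed at about 0.35 N m.

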